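Offer a puppet's head up to its neck

ROBOT

A 6-joint arm with a two-finger parallel gripper is mounted at the origin on the work surface. World frame = base frame: x ahead of the robot, y to its left, z up, the work surface at z = 0. Lengths are in mm, angles in rad, forces in N, time in s.
With the tool pointing down it reaches from about 275 to 825 mm from the base axis. Payload 4.9 kg.
Tool frame: the origin (TCP) lies at the very end of the fingers, on their centre line; the grasp point (between the pads) lies 19 mm behind it; z points along the fingers, y is the direction in which the jaws open and shut (so a half turn about z gives the same grasp; the last joint's range is limited). The gripper opens to 85 mm and grips with 20 to 120 N. Pads are 22 mm wide; open, the fingers measure 114 mm over their backs; the gripper's body (76 mm by 85 mm) begins 54 mm behind the grasp point. The pads swing forward as they close: fully open they stand 13 mm farther back than shut.
Start: joints at [-1.273, 0.326, -0.193, 1.052, 0, 1.437], TCP at [230.192, -499.53, 231.281] pointing down, gripper open.
Joint ranges: [-2.65, 2.65], [-0.97, 1.79], [-1.3, 1.35], [-1.93, 2.1], [-1.47, 1.37], [-3.14, 3.14]. Speed limits (rad/s): [2.57, 2.57, 3.14, 3.14, 3.14, 3.14].

INTERFACE

Orientations are given as [roll, pitch, yaw] about the fixed x, y, z axes, in that order (R = Rz(yaw) Ry(pitch) Rx(roll)).
In Python, from bench import bot, solve_ik, imaging gives the robot as it stands. Calls block until the motion is done:
- bot.move_ptp(position, orientation): joint-space move of the TCP to a pose.
- bot.movel(position, rot=None, max_speed=150, threshold=None): straight line of the TCP; rot=None keeps the orientation; max_speed is the mean speed in mm/s. With threshold (N) it stops when the force on the tool has changed by that much, and returns True; else False.
- bot.move_j(angles): joint-space move.
- bot.grip(opening, effort=None): opening from 0.0 (shut) to 1.0 (fully open); effort is the grip in N (None keeps the last); returns when the fingers have stopped.
- bot.dwell(seconds).
- solve_ik(position, orientation): joint angles nearest the present ones, or None.
- bot.get_state(): the state.
- imaging.capture(name): name is "scene" or "top"; returns the picture (400x640x3 uint8, blue, green, red); there is no depth.
- imaging.camera_model(name): a dict with "K" (3x3 intrinsics, pixels), "position" and "rotation" of the camera in the world. Camera axes: x right, y up, looking along -z (the intrinsics and any distortion apply to the point x, -y, -z); pixel columns grow to the right and rows downward; lengths in mm; the calibration is good to about 2 mm. A picture is of the moment at which its call begins. camera_model takes no time and is no camera call.
A pose or a line that the arm cannot do raises bot.IKError and nothing moves.
- bot.sign_off(): hands the job in, once; it reports no verdict.
The state is a dict: "t": time; "qpos": joint angles; "joint_velocities": joint speeds; "effort": joint torques, N m; "tcp_pos": TCP position; "orientation": TCP orientation; "contact_force": force on the tool from outside, world axes, zero at the start; "wrist_torque": the same for the moment, N m; "opening": opening from 0.0 (shut) to 1.0 (fully open).
Only numpy, scipy, OpenCV 4.12 (cv2) and the standard library are available. Lean on these libraries where they do the work, as an engineer would, in place of code of your own. Each camera call takes 0.05 s, during which the arm holds its last target.

TASK

Grip the wooden puppet head by its cheeks, pull it straight up out of its holding stand (spring plungers grip its neck pin), and carry it over the brush block to the seated headless puppet. Hold it there, ready for gluing: upright, facing the same way as the puppet, with the neck pin straight over the hole in the collar and its tip about 10 mm above it. Touch neither the puppet nor the brush block with anything, leave the other things on the table where they are, and finish while still holding the head still.

Things in the scene. Friction and masses are not known exactly. Their poses are not given: they have to be found in the camera images.
- head_center (a point): Centre of the loose wooden puppet head, half-way up its block. Skin-coloured rounded block 48 mm (x) by 42 mm (y) by 56 mm (z), flat cheeks on +y and -y: grip across y. x points out of the face (red nose, eyes), z up. Dark hair reaches 33 mm above this point, a bun 40 mm to -x. About 0.12 kg. Starts with its neck pin in the stand, facing within 50 degrees of world +x
- pin_tip (a point): Lower end, on the axis, of the head's round wooden neck pin (12 mm in diameter, sticking 34 mm out of the head's underside), 62 mm straight below head_center; axes as the head's
- nose (a point): Tip of the red nose, 34 mm in front (+x of the head) of head_center and 1 mm below it
- head: The same puppet head as a body; origin at the centre of the underside of the head block, 28 mm below head_center, axes the same
- stand_top (a point): Centre of the top of the fixed wooden holding stand: base 100 x 100 mm, top plate 62 x 62 mm, 56 mm above the table; z up. The head's underside rests on it, the pin in its hole with 1 mm to spare. Two sprung balls snap into a groove in the pin: a straight upward pull of about 4 to 8 N frees it within the first 10 mm; the pin is out of the hole once the head is 34 mm up
- socket (a point): Centre of the mouth of the hole in the puppet's collar, 155 mm above the table. Hole 15 mm in diameter, 16 mm deep, axis upright, in a wooden collar 38 x 38 mm. x points to the puppet's front (diamond pattern, red bow tie, feet), z up
- puppet: The headless teal puppet (fixed), seated on a wooden work block; arms reach 66 mm to either side, feet 90 mm to the front; nothing is higher than the collar. Origin on the table straight below socket, same axes
- brush_block: Fixed wooden block 260 mm (its x) by 70 mm (its y) by 70 mm tall, origin under its centre on the table, z up. Brushes and pencils stand in it, the tallest 175 mm above the table. It stands between the stand and the puppet
- bottle: Bystander to leave alone: tall green glass bottle with a red cap, 64 mm across, 190 mm tall; origin at the centre of its underside
- jar: Bystander to leave alone: clear screw-top jar, 72 mm across, 85 mm tall; origin at the centre of its underside
- tape: Bystander to leave alone: roll of white tape lying flat, 90 mm across, 25 mm tall; origin at the centre of its underside
- paint: Bystander to leave alone: small blue paint pot, 50 mm across, 60 mm tall; origin at the centre of its underside
- mug: Bystander to leave alone: white mug, 76 mm across, 85 mm tall, with a handle; origin at the centre of its underside
Mind the look-alikes: they are no part of the job. Leave any purple or yellow look-alike of the head alone.

How it is judged:
By the outcome, as a careful person would: the job done as asked, in the order asked, and still so for the second after the job is handed in, while the arm keeps its last pose, push and grip.
It also fails if it takes over 54 s, if anything falls off the work surface, if the arm or the gripper's body presses on something with over 40 N, if the wrist force passes 120 N, or if a joint passes its speed limit or range.

## Working session

There is one attempt and no reset: what is moved stays moved. The work goes in short steps, each a Python script; the robot and the scene stay as the last script left them, time stands still between calls to the robot, and variables do not carry over. Pictures are saved under pics/ and viewed, and the job is handed in when it is done.

```bash
ls; mkdir -p pics
python3 - <<'E'
from bench import bot, imaging
import cv2
for n in("scene","top"):
    cv2.imwrite(f"pics/{n}0.png",imaging.capture(n))
    m=imaging.camera_model(n);print(n,m)
print(bot.get_state())
E
```

```text
pics
scene {'K': array([[513.73069134,   0.        , 321.01596333],
       [  0.        , 513.73069134, 201.34389216],
       [  0.        ,   0.        ,   1.        ]]), 'position': array([1603.69242931, -261.9109385 , 1347.1037462 ]), 'rotation': array([ 0.75210992, -0.00970722,  1.33228054])}
top {'K': array([[436.25746168,   0.        , 323.09204282],
       [  0.        , 436.25746168, 190.70569035],
       [  0.        ,   0.        ,   1.        ]]), 'position': array([ 3.57678418e+02, -1.03142707e+00,  1.64266023e+03]), 'rotation': array([ 0.09120041, -0.00434157, -1.57584389])}
{'t': 0.1, 'qpos': array([-1.27319637e+00,  3.26859238e-01, -1.93463507e-01,  1.05203111e+00,
        1.57350877e-05,  1.43658388e+00]), 'joint_velocities': array([ 0.00129765, -0.00020426,  0.00230699, -0.00011809,  0.0017313 ,
        0.00118933]), 'effort': array([ 1.20977962e-03, -4.44241083e+01,  2.63037997e+01,  7.85717333e-03,
       -5.31797684e-05,  2.62302340e-07]), 'tcp_pos': array([ 230.03900003, -499.00808716,  230.59362263]), 'orientation': array([-3.14005124e+00, -2.24005635e-04,  4.31812212e-01]), 'contact_force': array([-0.4592737 ,  0.77687681, -1.04631647]), 'wrist_torque': array([ 0.00388748, -0.05994494,  0.04957635]), 'opening': 0.9994441558938758}
```

View pics/scene0.png

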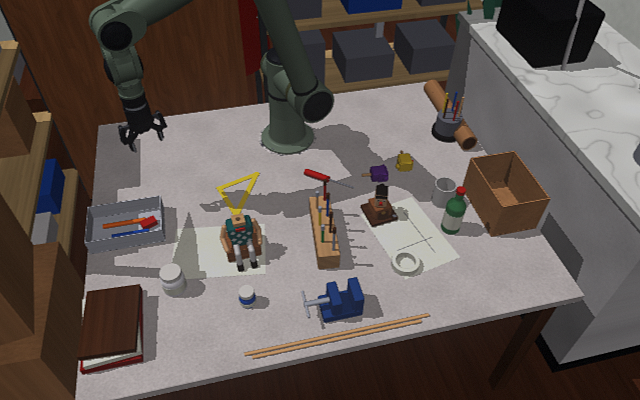

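View pics/top0.png

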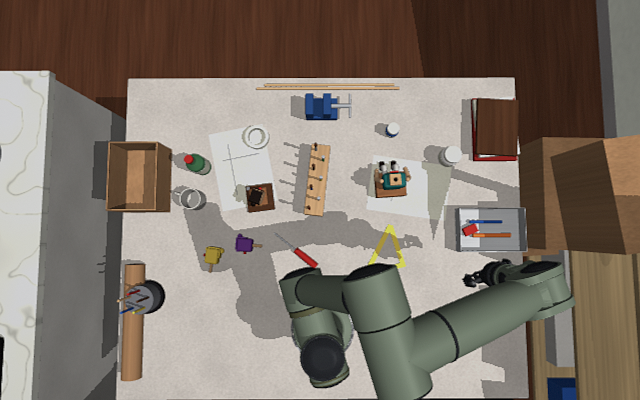

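The scene view shows the puppet near (240,240), the brush block at (325,235), and the stand with the head at (380,205). Purple (378,173) and yellow (404,160) look-alikes lie beyond. In the top view the head on its stand is at (258,196). The purple look-alike is at (246,243) and the yellow one at (212,256). Next I'll enlarge both views.

Run:
```python
import cv2,numpy as np
s=cv2.imread("pics/scene0.png");t=cv2.imread("pics/top0.png")
f=lambda im,x,y,w,h,k:cv2.resize(im[y:y+h,x:x+w],None,fx=k,fy=k,interpolation=cv2.INTER_CUBIC)
a=f(s,345,150,80,80,7);cv2.imwrite("pics/s_head.png",a)
cv2.imwrite("pics/t_head.png",f(t,225,165,80,60,9))
cv2.imwrite("pics/t_pup.png",f(t,360,145,80,60,9))
cv2.imwrite("pics/s_pup.png",f(s,205,190,80,80,7))
```

```text
(no output)
```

View pics/s_head.png

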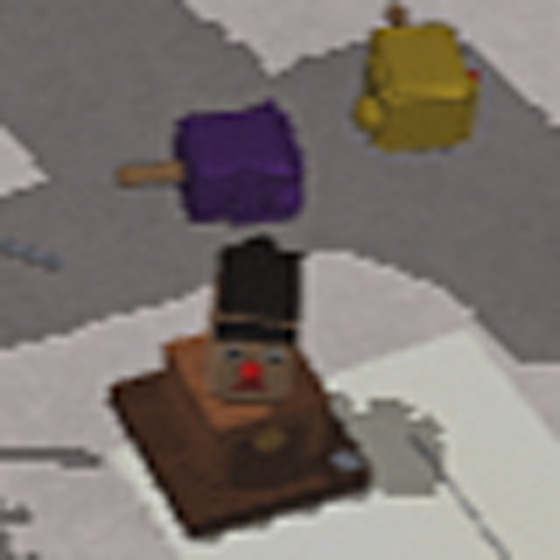

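View pics/t_head.png

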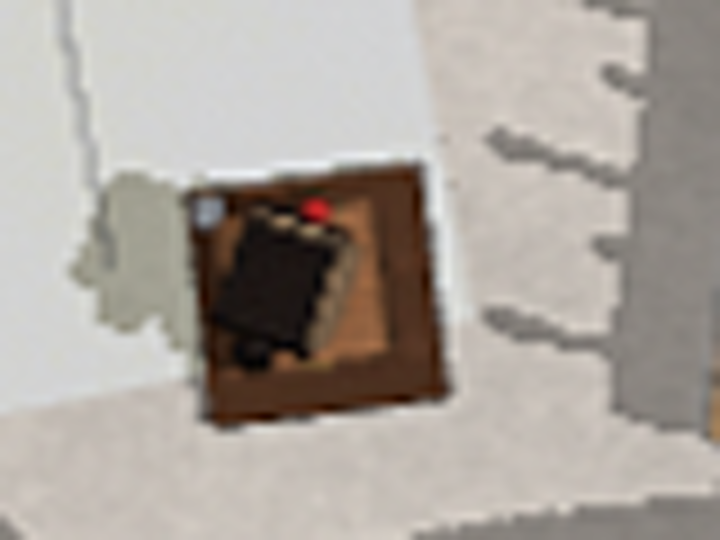

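View pics/t_pup.png

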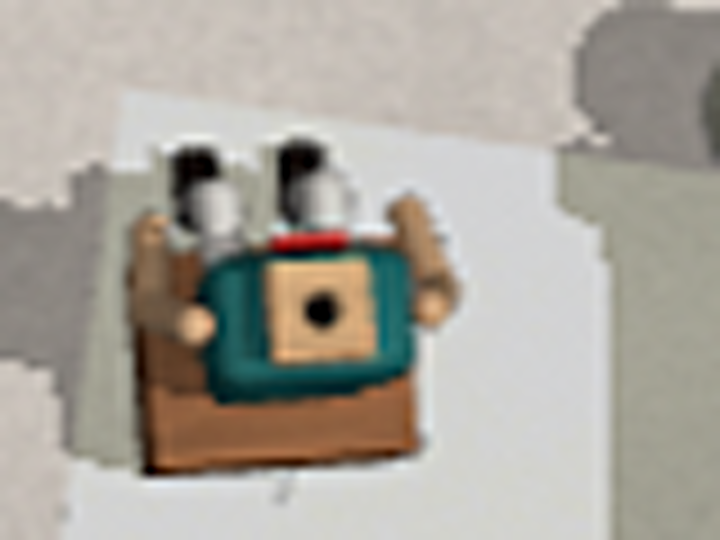

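View pics/s_pup.png

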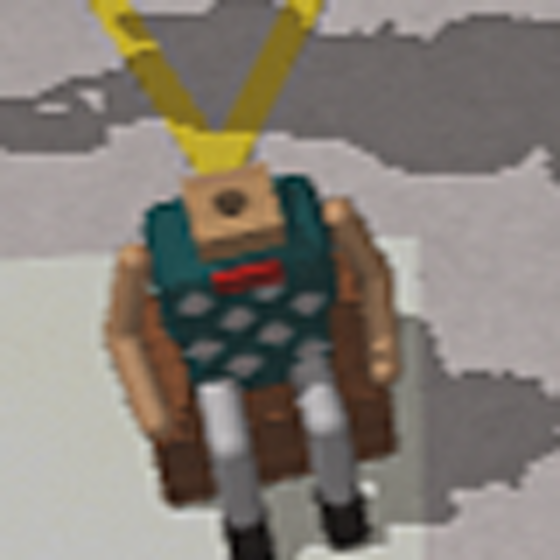

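The head meant is the skin-coloured, black-haired, red-nosed one standing upright in the brown stand (scene 380,205 / top 258,196). The purple one (scene 378,173) and the yellow one (scene 404,160) lie on the table and are look-alikes. The crops confirm this. Now I'll measure.

```bash
cat > h.py <<'E'
import numpy as np,cv2
from scipy.spatial.transform import Rotation as R
from bench import imaging
M={n:imaging.camera_model(n) for n in("scene","top")}
for m in M.values(): m['R']=R.from_euler('xyz',m['rotation']).as_matrix()
def ray(n,p):
    m=M[n];K=m['K'];d=np.array([(p[0]-K[0,2])/K[0,0],-(p[1]-K[1,2])/K[1,1],-1.]);d=m['R']@d
    return np.array(m['position']),d/np.linalg.norm(d)
def plane(n,p,z):
    o,d=ray(n,p);return o+d*(z-o[2])/d[2]
def tri(ps,pt):
    A=np.zeros((3,3));b=np.zeros(3);L=[ray("scene",ps),ray("top",pt)]
    for o,d in L:
        P=np.eye(3)-np.outer(d,d);A+=P;b+=P@o
    x=np.linalg.solve(A,b);return x,[np.linalg.norm((np.eye(3)-np.outer(d,d))@(x-o)) for o,d in L]
def proj(n,X):
    m=M[n];c=m['R'].T@(np.asarray(X,float)-m['position']);K=m['K'];return np.array([K[0,0]*c[0]/-c[2]+K[0,2],K[1,1]*-c[1]/-c[2]+K[1,2]])
def cen(w):
    ys,xs=np.mgrid[:w.shape[0],:w.shape[1]];return np.array([(w*xs).sum(),(w*ys).sum()])/w.sum()
def redw(im,x0,y0,x1,y1):
    c=im[y0:y1,x0:x1].astype(float);w=np.clip(c[...,2]-np.maximum(c[...,1],c[...,0])-50,0,None);return cen(w)+[x0,y0]
E
python3 - <<'E'
from h import *
s=cv2.imread("pics/scene0.png");t=cv2.imread("pics/top0.png")
np.set_printoptions(precision=1,suppress=True)
ns=redw(s,372,196,390,210);nt=redw(t,255,183,265,193)
print("nose px",ns,nt,"tri",*tri(ns,nt),"planes",plane("scene",ns,83),plane("top",nt,83))
def big(im,x,y,w,h,k=8): return cv2.resize(im[y:y+h,x:x+w],None,fx=k,fy=k,interpolation=cv2.INTER_CUBIC)
def back(p,x,y,k=8): return (np.asarray(p)+.5)/k-.5+np.array([x,y])
# hair in top
b=big(t,240,175,40,40);m=((b.max(2)<45)*255).astype(np.uint8)
m=cv2.morphologyEx(m,cv2.MORPH_OPEN,np.ones((40,40),np.uint8))
c=max(cv2.findContours(m,0,2)[0],key=cv2.contourArea)
r=cv2.minAreaRect(c);bx=back(cv2.boxPoints(r),240,175);print("hair rect",[plane("top",p,117) for p in bx],r)
print("hair mean",plane("top",bx.mean(0),117))
# stand plate/base masks
hsv=cv2.cvtColor(big(t,240,175,40,45),cv2.COLOR_BGR2HSV)
m=((hsv[...,1]>110)&(hsv[...,0]<20)).astype(np.uint8)*255
m|=0
c=max(cv2.findContours(m,0,2)[0],key=cv2.contourArea);h=cv2.convexHull(c);r=cv2.minAreaRect(h);bx=back(cv2.boxPoints(r),240,175)
for z in(0,12,20):
  q=np.array([plane("top",p,z) for p in bx]);print("stand",z,q.mean(0),np.linalg.norm(q-np.roll(q,1,0),axis=1),np.degrees(np.arctan2(*(q[1]-q[0])[1::-1])))
# collar: top
def collar(n,im,x,y,w,h):
  b=big(im,x,y,w,h);hs=cv2.cvtColor(b,cv2.COLOR_BGR2HSV);print(n,"centre px hsv",hs[h*4,w*4])
  cv2.imwrite(f"pics/col_{n}.png",b)
  g=cv2.cvtColor(b,cv2.COLOR_BGR2GRAY);return g
collar("top",t,386,170,20,20)
collar("scene",s,228,210,22,22)
def dark(im,x0,y0,x1,y1,bg):
  g=im[y0:y1,x0:x1].max(2).astype(float);w=np.clip(bg-g,0,None);return cen(w)+[x0,y0]
print(t[174:184,389:402].max(2));print(s[212:226,232:245].max(2))
E
```

```text
nose px [380.2 202.5] [259.9 187.8] tri [511.6 219.2  87.5] [np.float64(1.4438651505168822), np.float64(1.4438651505168785)] planes [507.9 222.3  83. ] [511.7 218.4  83. ]
hair rect [array([498.9, 252.3, 117. ]), array([498.7, 211.5, 117. ]), array([453. , 211.2, 117. ]), array([453.2, 251.8, 117. ])] ((120.49999237060547, 180.0), (103.99998474121094, 92.99998474121094), 90.0)
hair mean [475.9 231.7 117. ]
stand 0 [483.4 231.1   0. ] [98.5 98.9 98.6 98.3] -83.2079799336446
stand 12 [482.5 229.4  12. ] [97.8 98.1 97.9 97.6] -83.20797993364454
stand 20 [481.9 228.3  20. ] [97.3 97.7 97.4 97.1] -83.20797993364455
top centre px hsv [0 0 0]
scene centre px hsv [ 15 118 151]
[[ 87 166 212 208 208 207 207 207 206 210 214 175 103]
 [100 186 224 217 216 214 217 216 215 215 221 192 119]
 [ 98 184 217 211 213 217 217 213 213 209 214 186 119]
 [ 94 179 210 204 201 170 121 120 170 205 204 177 118]
 [ 92 175 207 203 168  68  24  30 124 194 210 192 130]
 [ 72 164 211 207 160   2   0   8  92 176 214 200 136]
 [ 70 167 219 215 178  55   0  10 119 201 214 198 134]
 [ 73 160 217 210 210 176 108 125 190
[... 199 characters left out ...]
91 189 191 191 165 149 167 164 170 174]
 [171 185 186 177 173 172 161 158 159 157 160 167 173]
 [160 157 156 157 157 158 160 162 163 167 172 133 100]
 [159 158 160 166 166 166 168 170 172 173 177 143  73]
 [171 170 173 163 130 107 100 126 161 172 175 142  70]
 [177 173 169 124  72  82  78  79 131 166 166 178 131]
 [170 174 174 135  75  73  72  93 141 164 170 180 136]
 [143 171 165 157 123  72  69 135 176 176 174 185 149]
 [130 174 170 172 179 184 185 182 180 176 176 184 172]
 [126 186 178 178 177 178 181 183 184 164 140 130 114]
 [112 175 185 183 174 152 140 118  88  90  90  95 100]
 [ 82 123 132 102  89  92  89  92  97  95  96  95 100]
 [ 76  77  98  95  95  96  95  94  94  94  82  66  64]]
```

Run:
```python
from h import *
s=cv2.imread("pics/scene0.png");t=cv2.imread("pics/top0.png")
np.set_printoptions(precision=1,suppress=True)
def big(im,x,y,w,h,k=8): return cv2.resize(im[y:y+h,x:x+w],None,fx=k,fy=k,interpolation=cv2.INTER_CUBIC)
def back(p,x,y,k=8): return (np.asarray(p)+.5)/k-.5+np.array([x,y])
b=big(t,240,175,40,40)
for th in (35,50,65):
  m=((b.max(2)<th)*255).astype(np.uint8)
  m=cv2.morphologyEx(m,cv2.MORPH_OPEN,cv2.getStructuringElement(cv2.MORPH_ELLIPSE,(45,45)))
  c=max(cv2.findContours(m,0,2)[0],key=cv2.contourArea)
  bx=back(cv2.boxPoints(cv2.minAreaRect(c)),240,175);q=np.array([plane("top",p,117) for p in bx])
  print("hair",q.mean(0),np.linalg.norm(q-np.roll(q,1,0),axis=1),np.degrees(np.arctan2(*(q[1]-q[0])[1::-1])))
def dark(n,im,x0,y0,x1,y1,bg):
  g=im[y0:y1,x0:x1].max(2).astype(float);w=np.clip(bg-g,0,None);p=cen(w)+[x0,y0];return p
pt=dark("top",t,392,176,400,183,195);ps=dark("scene",s,234,216,242,222,150)
print("hole",pt,ps,plane("top",pt,155),plane("scene",ps,155),tri(ps,pt))
# hole without known depth; collar in top
b=big(t,384,168,24,24);hs=cv2.cvtColor(b,cv2.COLOR_BGR2HSV)
m=((hs[...,2]>140)&(hs[...,0]<25)).astype(np.uint8)*255
c=max(cv2.findContours(m,0,2)[0],key=cv2.contourArea);r=cv2.minAreaRect(c);q=np.array([plane("top",p,155) for p in back(cv2.boxPoints(r),384,168)])
print("collar",q.mean(0),np.linalg.norm(q-np.roll(q,1,0),axis=1),np.degrees(np.arctan2(*(q[1]-q[0])[1::-1])))
# work block behind / bowtie
bt=redw(t,388,168,402,175);print("tie",bt,plane("top",bt,140))
bs=redw(s,232,224,248,234);print("tie scene",bs,tri(bs,bt))
# brush block top view
hs=cv2.cvtColor(t,cv2.COLOR_BGR2HSV)
roi=t[135:222,295:338];b=big(t,295,135,43,87,6);hs=cv2.cvtColor(b,cv2.COLOR_BGR2HSV)
m=((hs[...,1]>90)&(hs[...,0]<25)&(hs[...,2]>90)).astype(np.uint8)*255
m=cv2.morphologyEx(m,cv2.MORPH_CLOSE,np.ones((40,40),np.uint8));m=cv2.morphologyEx(m,cv2.MORPH_OPEN,np.ones((30,30),np.uint8))
c=max(cv2.findContours(m,0,2)[0],key=cv2.contourArea);q=np.array([plane("top",p,70) for p in back(cv2.boxPoints(cv2.minAreaRect(c)),295,135,6)]);print("brush",q,np.linalg.norm(q-np.roll(q,1,0),axis=1))
cv2.imwrite("pics/s_st.png",big(s,355,180,48,50,12))
```

```text
hair [476.6 231.5 117. ] [35.7 45.2 35.8 45.2] -20.137345387098947
hair [474.9 232.9 117. ] [40.2 51.5 40.3 51.5] -27.798750397249098
hair [473.4 236.2 117. ] [46.  57.5 46.2 57.4] -15.026875714054345
hole [395.3 179. ] [237.4 218.6] [ 532.9 -256.4  155. ] [ 534.8 -254.6  155. ] (array([ 533.2, -255.6,  153.6]), [np.float64(1.0114674353944222), np.float64(1.0114674353944366)])
collar [ 532.8 -256.6  155. ] [38.2 39.3 38.2 39.2] -86.58223838243947
tie [393.9 171.3] [ 561.6 -254.5  140. ]
tie scene [239.4 228.5] (array([ 561.8, -254.3,  138.9]), [np.float64(0.3931092102869046), np.float64(0.3931092102868677)])
brush [[415.9  61.   70. ]
 [673.8  32.9  70. ]
 [666.1 -34.5  70. ]
 [408.4  -5.3  70. ]] [ 66.8 259.4  67.8 259.4]
```

View pics/s_st.png

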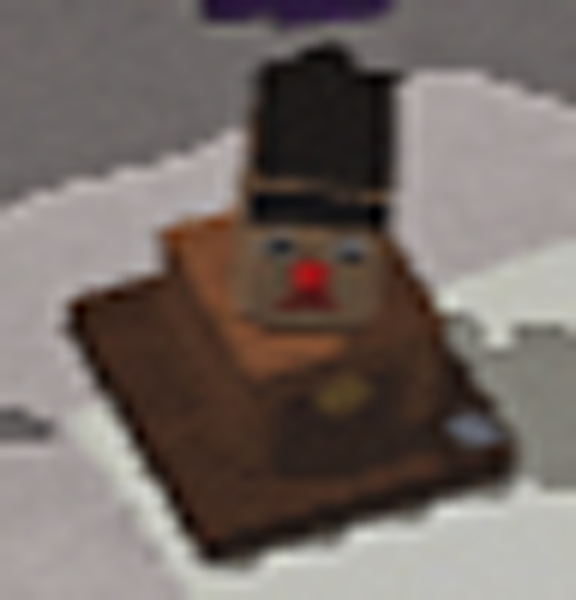

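Run:
```python
from h import *
from bench import bot, solve_ik
np.set_printoptions(precision=3,suppress=True)
hy=np.radians(-20)
for p,y in (((482,230,290),hy),((482,230,65),hy),((533,-255.6,208),0.065),((533,-255.6,290),0.065)):
    for k in (0,np.pi): print(p,y+k,solve_ik(list(p),[np.pi,0,y+k]))
bot.movel([230,-499,300])
bot.move_ptp([482,230,290],[np.pi,0,hy])
print(bot.get_state()['t'],bot.get_state()['tcp_pos'],bot.get_state()['qpos'],bot.get_state()['contact_force'])
bot.movel([482,230,150])
cv2.imwrite("pics/s1.png",imaging.capture("scene")[130:250,320:440].repeat(5,0).repeat(5,1))
print(bot.get_state()['t'],bot.get_state()['tcp_pos'])
```

```text
(482, 230, 290) -0.3490658503988659 [ 0.307  0.264 -0.127  1.179  0.    -2.486]
(482, 230, 290) 2.792526803190927 [ 0.307  0.264 -0.127  1.179  0.     0.656]
(482, 230, 65) -0.3490658503988659 [ 0.307  0.469 -0.451  0.65   0.    -2.486]
(482, 230, 65) 2.792526803190927 [ 0.307  0.469 -0.451  0.65   0.     0.656]
(533, -255.6, 208) 0.065 [-0.572  0.418 -0.118  1.036  0.     2.505]
(533, -255.6, 208) 3.206592653589793 [-0.572  0.418 -0.118  1.036  0.    -0.637]
(533, -255.6, 290) 0.065 [-0.572  0.375  0.029  1.225  0.     2.505]
(533, -255.6, 290) 3.206592653589793 [-0.572  0.375  0.029  1.225  0.    -0.637]
3.9833 [482.172 229.659 289.96 ] [ 0.306  0.264 -0.127  1.179 -0.    -2.485] [ 0.97   0.271 -1.034]
5.1167 [482.796 230.238 150.987]
```

View pics/s1.png

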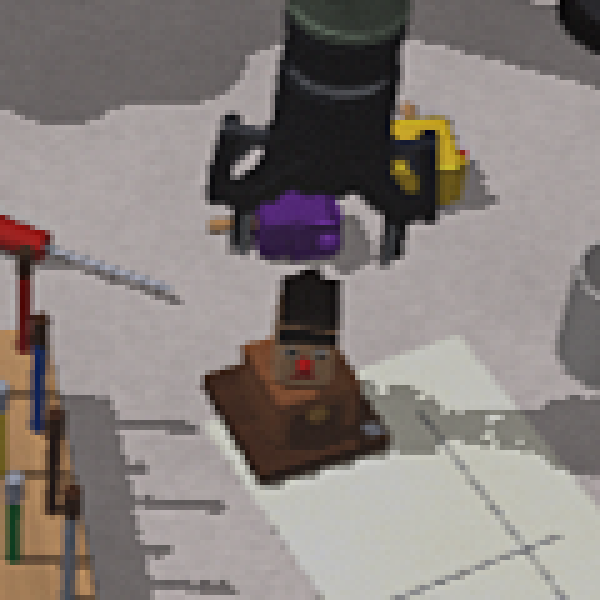

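The gripper is over the right head: fingertips at about (367,178) and (398,182), nose at (381,203). I'll turn the wrist half a turn to stay in joint range, descend, and look before gripping.

Run:
```python
from h import *
from bench import bot, solve_ik
np.set_printoptions(precision=2,suppress=True)
hy=np.radians(-20)+np.pi
bot.move_ptp([482,230,150],[np.pi,0,hy])
print(bot.movel([482,230,64],max_speed=80,threshold=8))
st=bot.get_state();print(st['t'],st['tcp_pos'],st['orientation'],st['contact_force'],st['qpos'][5])
k=10
cv2.imwrite("pics/s2.png",cv2.resize(imaging.capture("scene")[160:230,345:415],None,fx=8,fy=8,interpolation=2))
```

```text
False
8.9917 [482.48 230.16  64.5 ] [3.14 0.   2.79] [-0.06  0.5  -0.19] 0.6560482363249668
```

View pics/s2.png

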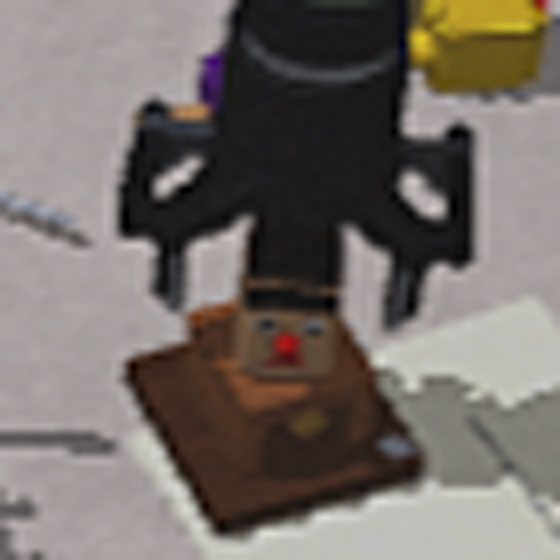

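The fingers straddle the head symmetrically: tips at about (367,198) and (395,200), nose at (381,203). I'll grip lightly first and read the side force.

Run:
```python
from h import *
from bench import bot, solve_ik
np.set_printoptions(precision=2,suppress=True)
def p(l):
    st=bot.get_state();c,s=np.cos(np.radians(-20)),np.sin(np.radians(-20));f=st['contact_force']
    print(l,st['t'],st['tcp_pos'],st['orientation'][2],"F",f,"Fhead xy",c*f[0]+s*f[1],-s*f[0]+c*f[1],"T",st['wrist_torque'],"op",st['opening'])
p('pre')
bot.grip(0.0,20);p('grip20')
bot.dwell(0.2);p('g')
cv2.imwrite("pics/s3.png",cv2.resize(imaging.capture("scene")[160:230,345:415],None,fx=8,fy=8,interpolation=2))
cv2.imwrite("pics/t3.png",cv2.resize(imaging.capture("top")[160:230,220:300],None,fx=8,fy=8,interpolation=2))
```

```text
pre 9.0417 [482.49 230.18  64.55] 2.7925187795578474 F [-0.09  0.89  1.32] Fhead xy -0.3861725863793988 0.8101432792726668 T [ 0.04  0.   -0.02] op 1.0013957286727238
grip20 9.5083 [482.76 230.95  64.56] 2.792879701042693 F [1.5  3.81 2.16] Fhead xy 0.1036654953868863 4.092777140496262 T [ 0.74 -0.16 -0.04] op 0.4874388219830459
g 9.7083 [482.72 230.93  64.5 ] 2.792932307346834 F [1.11 4.51 3.15] Fhead xy -0.5035662481330361 4.6196876451464055 T [ 1.12 -0.2  -0.05] op 0.49740439911832024
```

View pics/s3.png

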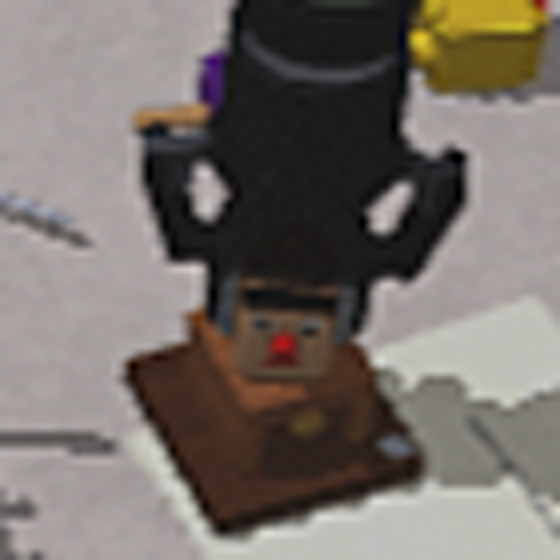

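View pics/t3.png

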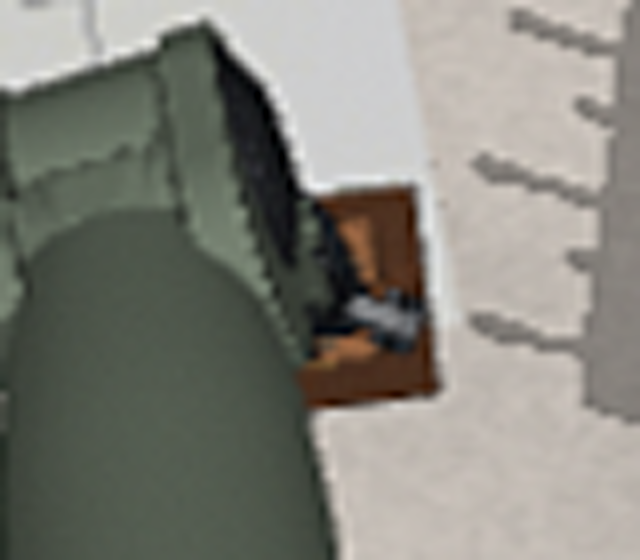

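Cheeks gripped: opening 0.497 is 42 mm, and the face sits between the pads. The 4.6 N side force says the head is about 1 mm further along its +y, so I'll shift to relieve it, firm up the grip and pull straight up.

Run:
```python
from h import *
from bench import bot, solve_ik
np.set_printoptions(precision=2,suppress=True)
def p(l):
    st=bot.get_state();c,s=np.cos(np.radians(-20)),np.sin(np.radians(-20));f=st['contact_force']
    print(l,st['t'],st['tcp_pos'],st['orientation'][2],"F",f,"Fhead xy",c*f[0]+s*f[1],-s*f[0]+c*f[1],"T",st['wrist_torque'],"op",st['opening'])
bot.movel([482.8,231.3,64],rot=[np.pi,0,np.pi+np.radians(-20)],max_speed=10);p('shift')
bot.grip(0.0,50);p('grip50')
bot.movel([482.8,231.3,78],max_speed=20);p('up14')
bot.movel([482.8,231.3,110],max_speed=60);p('up46')
bot.movel([482.8,231.3,290],max_speed=150);p('top')
s=imaging.capture("scene");cv2.imwrite("pics/s4full.png",s)
q=proj("scene",[482,230,290]);x,y=int(q[0])-40,int(q[1])-25
cv2.imwrite("pics/s4.png",cv2.resize(s[y:y+70,x:x+80],None,fx=8,fy=8,interpolation=2));print(x,y)
```

```text
shift 10.1083 [482.79 230.98  64.47] 2.79257015079523 F [0.08 2.2  7.  ] Fhead xy -0.6770411146403024 2.0953003286208216 T [0.37 0.25 0.02] op 0.4866480070128171
grip50 10.325 [482.82 230.98  64.53] 2.792523164651606 F [-1.13  2.16  7.93] Fhead xy -1.7959194790194322 1.6449139931795398 T [0.4  0.3  0.05] op 0.49052425606142186
up14 11.175 [482.59 230.81  78.5 ] 2.7923293779817104 F [-0.78  0.01  3.2 ] Fhead xy -0.7320662354997844 -0.2568704391864595 T [-0.14  0.34  0.02] op 0.4868520590407171
up46 11.8583 [482.76 231.24 110.08] 2.792500187337227 F [-0.64 -0.03 -1.81] Fhead xy -0.5898696182791142 -0.24136313306805576 T [ 0.04 -0.01  0.04] op 0.48494454180182867
top 13.2083 [482.27 231.15 289.03] 2.7925442042694573 F [ 0.11  0.38 -1.  ] Fhead xy -0.030238655121508418 0.3939452088629496 T [-0.02 -0.03  0.01] op 0.48823223418777145
346 125
```

View pics/s4.png

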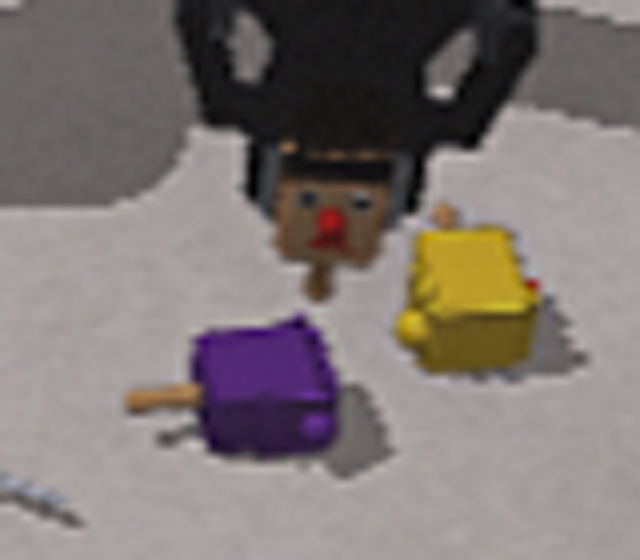

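The head came out cleanly with its pin showing (pin tip near (386,162), nose (387,152)). I'll carry it across at 290 mm, where the pin tip is about 247 mm up, and measure again above the puppet.

Run:
```python
from h import *
from bench import bot, solve_ik
np.set_printoptions(precision=2,suppress=True)
py=np.radians(3.7)+np.pi
print(solve_ik([533,-255.6,290],[np.pi,0,py]))
bot.movel([533,-255.6,290],rot=[np.pi,0,py],max_speed=150)
bot.dwell(.3)
st=bot.get_state();print(st['t'],st['tcp_pos'],st['orientation'],st['contact_force'],st['opening'])
s=imaging.capture("scene");cv2.imwrite("pics/s5full.png",s);t=imaging.capture("top");cv2.imwrite("pics/t5full.png",t)
print(proj("scene",[533,-255.6,290]),proj("top",[533,-255.6,290]))
cv2.imwrite("pics/s5.png",cv2.resize(s[150:270,180:300],None,fx=5,fy=5,interpolation=2))
cv2.imwrite("pics/t5.png",cv2.resize(t[130:230,350:470],None,fx=5,fy=5,interpolation=2))
```

```text
[-0.57  0.38  0.03  1.22  0.   -0.64]
16.975 [ 532.98 -255.52  290.03] [ 3.14 -0.   -3.08] [ 0.47 -0.01 -0.67] 0.4853395608296382
[231.9  187.37] [402.34 173.89]
```

View pics/s5.png

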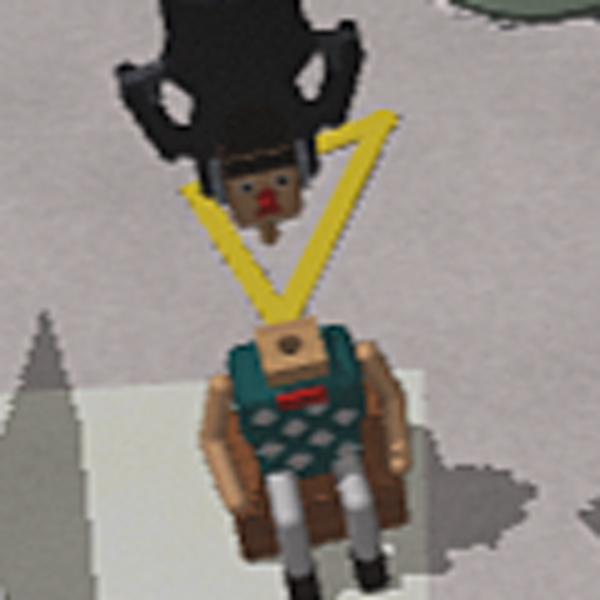

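View pics/t5.png

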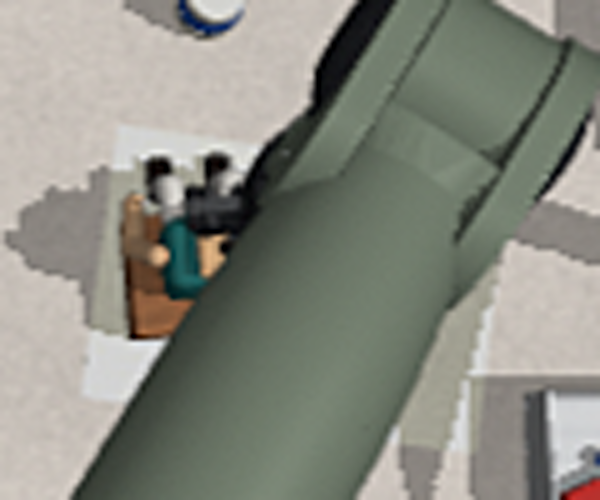

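The scene view shows the head at about (233,189) with the pin tip near (234,198), above the collar hole at (237.5,219). The arm hides it in the top view. I'll descend partway and check the pin against the hole in the scene camera, where calibration bias cancels.

Run:
```python
from h import *
from bench import bot
np.set_printoptions(precision=2,suppress=True)
bot.movel([533,-255.6,225],max_speed=60);bot.dwell(.3)
st=bot.get_state();tp=st['tcp_pos'];print(st['t'],tp,st['contact_force'])
a=np.mean([imaging.capture("scene").astype(float) for _ in range(3)],0);cv2.imwrite("pics/s6full.png",a.astype(np.uint8))
c=np.array([tp[0],tp[1],tp[2]+19.5]);y=np.radians(3.7);x=np.array([np.cos(y),np.sin(y),0])
print("expect nose",proj("scene",c+34*x-[0,0,1]),"tip",proj("scene",c-[0,0,62]),"underside",proj("scene",c-[0,0,28]))
cv2.imwrite("pics/s6.png",cv2.resize(a[185:235,215:265].astype(np.uint8),None,fx=12,fy=12,interpolation=2))
```

```text
18.6083 [ 533.1  -255.65  225.2 ] [ 0.38  0.31 -1.99]
expect nose [235.92 206.56] tip [236.02 212.23] underside [234.75 204.64]
```

View pics/s6.png

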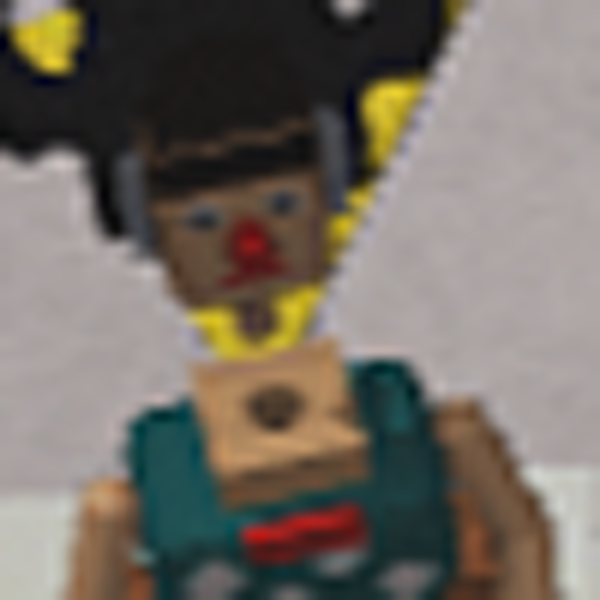

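Run:
```python
from h import *
np.set_printoptions(precision=2,suppress=True)
def noseW(im,q):
    x,y=np.round(q).astype(int);return redw(im,x-5,y-5,x+6,y+6)
for f,c,yd in(("scene0",(482.6,231.2,84),-20),("s4full",(482.4,231.2,308.8),-20),("s5full",(533,-255.5,309.5),3.7),("s6full",(533.1,-255.65,244.7),3.7)):
    im=cv2.imread(f"pics/{f}.png");y=np.radians(yd);x=np.array([np.cos(y),np.sin(y),0]);c=np.array(c)
    e=proj("scene",c+31*x-[0,0,1]);o=redw(im,*(np.round(e).astype(int)-[5,6]),*(np.round(e).astype(int)+[6,4]))
    J=np.array([proj("scene",c+31*x+d)-e for d in np.eye(3)]).T
    print(f,"exp",e,"obs",o,"res",o-e); print(J*1.)
t=cv2.imread("pics/top0.png");y=np.radians(-20);e=proj("top",np.array((482.6,231.2,83))+31*np.array([np.cos(y),np.sin(y),0]));print(e,redw(t,255,183,265,193)-e)
```

```text
scene0 exp [380.08 203.39] obs [380.27 202.53] res [ 0.2  -0.86]
[[ 0.12  0.31  0.06]
 [ 0.01 -0.25 -0.4 ]]
s4full exp [386.97 153.1 ] obs [386.79 152.31] res [-0.18 -0.79]
[[ 0.14  0.35  0.07]
 [-0.03 -0.3  -0.49]]
s5full exp [233.21 190.24] obs [232.81 189.48] res [-0.39 -0.77]
[[ 0.    0.31 -0.08]
 [-0.   -0.31 -0.5 ]]
s6full exp [235.72 205.83] obs [235.52 204.99] res [-0.2  -0.85]
[[ 0.01  0.31 -0.08]
 [ 0.01 -0.29 -0.47]]
[259.25 187.83] [0.62 0.01]
```

The nose residual is the same (about -0.8 px) in the stand and after the lift, so the head is upright and hasn't slipped. That leaves a small x offset or camera bias. Next I'll compare pin and nose with the hole in this same view.

Run:
```python
from h import *
np.set_printoptions(precision=2,suppress=True,linewidth=150)
im=cv2.imread("pics/s6full.png")
print(im[207:217,230:243].tolist().__len__())
for ch in range(3): print("BGR"[ch]);print(im[207:217,230:243,ch])
hole=plane("scene",[237.35,218.55],155);print("hole",hole)
tp=np.array([533.1,-255.65,225.2]);c=tp+[0,0,19.5]
up=c[2]-62-155
print("tip px if above hole",proj("scene",hole+[0,0,up]))
y=np.radians(3.7);n=hole+[0,0,up+61]+31*np.array([np.cos(y),np.sin(y),0]);print("nose px if over hole",proj("scene",n),"obs 235.52 204.99")
e=proj("scene",n)
J=np.array([(proj("scene",n+d)-e) for d in np.eye(3)]).T;print(J)
print("head shift needed to be over hole, by nose:",np.linalg.solve(J[:,:2],e-[235.52,204.99]))
```

```text
10
B
[[ 52  57  58  59  43  24  27  27  38  55  57  46  72]
 [ 47  55  58  45  33  41  45  53  58  57  53  46 123]
 [ 49  50  55  57  60  60  57  48  40  37  33  69 140]
 [ 89  48  47  44  41  43  46  45  43  44  33 122 175]
 [145  77  37  46  49  53  54  47  45  41  50 130 173]
 [171 125  33  41  50  54  51  43  41  37  77 147 174]
 [171 144  73  42  40  45  45  46  49  53  99 116 105]
 [160 167 143  76  50  62  67  72  87  90  85  81  87]
 [144 117 113  98  90  92  91  90  91  90  90  89  88]
 [148 101  79  85  89  91  91  93  92  94  94  94  92]]
G
[[ 68  74  76  77  55  24  28  27  45  65  69  62  78]
 [ 63  71  75  53  35  48  55  68  76  76  83  87 133]
 [ 63  63  68  73  76  76  71  76 104 130 163 158 146]
 [102  81  94 101  75  50  57  83 155 189 165 152 166]
 [172 181 187 181 124  59  64  63 139 183 143 133 169]
 [161 146 156 178 136  70  64  75 144 167 121 137 171]
 [166 140 144 180 169 126 106 156 183 150 128 138 136]
 [160 159 164 171 170 159 153 144 129 121 119 119 125]
 [152 138 134 125 120 121 122 123 125 127 128 129 132]
 [156 132 119 122 127 128 129 130 131 133 136 136 136]]
R
[[ 90  96  97  97  90  80  81  82  88  93  92  83  89]
 [ 85  93  95  89  86  87  87  90  94  97 105 105 142]
 [ 84  84  89  93  95  95  89  92 122 149 185 175 153]
 [118 100 115 121  91  64  75 102 176 211 186 166 172]
 [182 199 209 203 146  79  84  81 159 205 161 139 175]
 [168 159 178 200 159  92  83  93 163 187 133 143 179]
 [172 147 160 200 190 148 126 177 205 171 152 169 166]
 [166 166 173 188 194 187 185 178 166 161 160 160 162]
 [167 165 163 161 158 161 161 162 164 165 166 169 176]
 [169 164 162 161 165 167 168 170 171 174 176 176 180]]
hole [ 534.57 -254.81  155.  ]
tip px if above hole [236.35 212.54]
nose px if over hole [236.07 206.15] obs 235.52 204.99
[[ 0.04  0.34 -0.04]
 [ 0.25 -0.06 -0.23]]
head shift needed to be over hole, by nose: [4.92 0.98]
```

Pin tip observed at about (235.95,211.55), against (236.35,212.54) if it were over the hole. Nose and pin both say the head must go about 4–5 mm in +x and 1 mm in +y. This co-located comparison is more reliable than the top view's long baseline, which says 533. I'll correct, lower, and re-measure.

Run:
```python
from h import *
from bench import bot
np.set_printoptions(precision=2,suppress=True,linewidth=150)
bot.movel([537,-254.8,225],max_speed=20)
bot.movel([537,-254.8,210],max_speed=30);bot.dwell(.4)
st=bot.get_state();tp=st['tcp_pos'];print(st['t'],tp,st['orientation'],st['contact_force'])
im=np.mean([imaging.capture("scene").astype(float) for _ in range(3)],0).astype(np.uint8);cv2.imwrite("pics/s7full.png",im)
hole=plane("scene",[237.4,218.55],155);up=tp[2]+19.5-62-155
y=np.radians(3.7);n=hole+[0,0,up+61]+31*np.array([np.cos(y),np.sin(y),0]);e=proj("scene",n)
tip=hole+[0,0,up];a=np.linspace(0,6.28,60);rim=np.array([proj("scene",tip+6*np.array([np.cos(t),np.sin(t),0])) for t in a])
print("up",up,"ideal tip",proj("scene",tip),"rim v max",rim[:,1].max(),"ideal nose",e)
q=np.round(e).astype(int);print("nose obs",redw(im,*(q-[5,6]),*(q+[6,4])))
print(im[208:222,230:244,1])
cv2.imwrite("pics/s7.png",cv2.resize(im[190:235,215:260],None,fx=13,fy=13,interpolation=2))
```

```text
20.1583 [ 537.04 -254.84  210.11] [-3.14  0.   -3.08] [ 0.03  0.47 -1.57]
up 12.610013193977466 ideal tip [236.95 215.83] rim v max 217.30771756193354 ideal nose [236.7  209.63]
nose obs [236.46 209.57]
[[ 72  84  73  56  61  40  17  22  55  78  77  73  62 107]
 [ 69  74  76  79  64  32  24  24  38  68  78  73  61 100]
 [ 62  74  76  77  65  38  25  26  33  59  76  72  62  82]
 [ 57  70  74  76  77  55  22  25  27  36  61  74  61 108]
 [ 77  65  72  75  62  36  34  44  47  61  75  73  69 134]
 [102  66  68  72  64  66  77  77  76  81  91  85 121 169]
 [150 101  71  79  80  66  53  53  69 114 133 127 131 154]
 [157 132 109 124 131  96  64  69  73 110 134 134 131 117]
 [157 136 124 129 123 101  74  69  67 108 141 140 112  74]
 [154 140 132 136 141 119  75  65  73  99 132 138 113  73]
 [ 96 119 135 136 132  99  63  68  64  66  95  97  77  84]
 [ 66  95 128 135 136 106  60  58  60  73  79  74  82  89]
 [ 76  87 117 131 130 124  95  57  56  86  95  88  85  90]
 [ 76  78 110 135 134 136 141 145 148 147 149 124  88  91]]
```

View pics/s7.png

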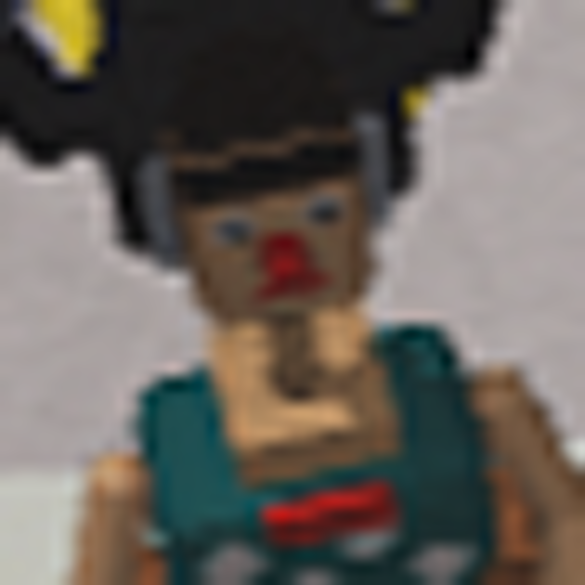

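At (537, -254.8) the nose, obs (236.46,209.57) against ideal (236.70,209.63), and the pin centre line at u≈237.0 agree with the hole, and the face is parallel to the bow tie. The last step is to the final height.

Run:
```python
from h import *
from bench import bot
np.set_printoptions(precision=2,suppress=True,linewidth=150)
bot.movel([537.1,-254.6,207.4],max_speed=10);bot.dwell(1)
st=bot.get_state();tp=st['tcp_pos'];print(st['t'],tp,st['orientation'],st['contact_force'],st['opening'],abs(st['joint_velocities']).max())
im=imaging.capture("scene");cv2.imwrite("pics/s8.png",cv2.resize(im[190:235,215:260],None,fx=13,fy=13,interpolation=2));cv2.imwrite("pics/s8full.png",im)
hole=plane("scene",[237.42,218.6],155);up=tp[2]+19.5-62-155
y=np.radians(3.7);e=proj("scene",hole+[0,0,up+61]+31*np.array([np.cos(y),np.sin(y),0]))
q=np.round(e).astype(int);print("up",up,"nose ideal",e,"obs",redw(im,*(q-[5,6]),*(q+[6,4])))
print(im[212:223,231:244,1])
```

```text
21.7167 [ 537.08 -254.59  207.38] [ 3.14 -0.   -3.08] [ 0.35  0.39 -1.13] 0.47932245683433267 0.001262787876763837
up 9.877137935748294 nose ideal [236.82 210.31] obs [236.5  210.27]
[[ 67  72  76  76  57  28  27  26  44  68  72  63 115]
 [ 62  72  77  56  40  47  55  71  75  76  74  86 146]
 [ 64  64  68  73  79  76  75  71  81  97 118 135 160]
 [102  70  78  91  73  55  69  74 115 140 136 134 116]
 [138 129 133 139 110  65  68  58 104 146 140 111  76]
 [140 134 136 142 114  69  67  58  92 133 113  81  75]
 [121 136 134 133 100  59  65  62  70  96  98  81  85]
 [ 96 127 135 136 107  60  62  61  73  82  76  84  85]
 [ 87 116 132 130 124  95  56  48  72  92  89  87  91]
 [ 78 111 134 135 138 141 146 149 124 124 126  87  91]
 [ 69 106 143 141 141 141 141 144 146 148 122  84  85]]
```

View pics/s8.png

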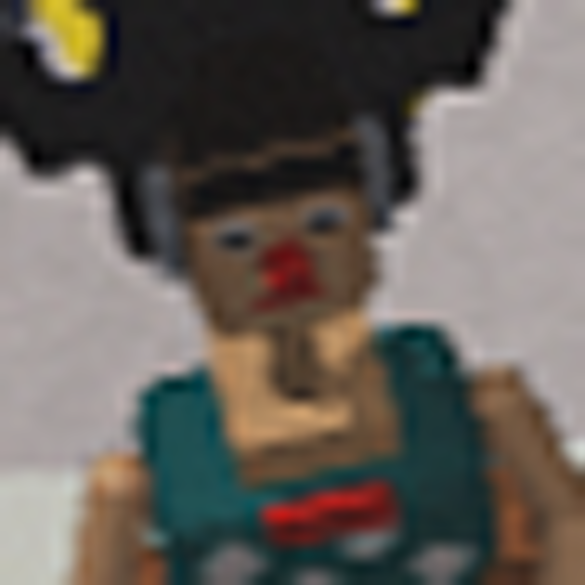

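View pics/s8full.png

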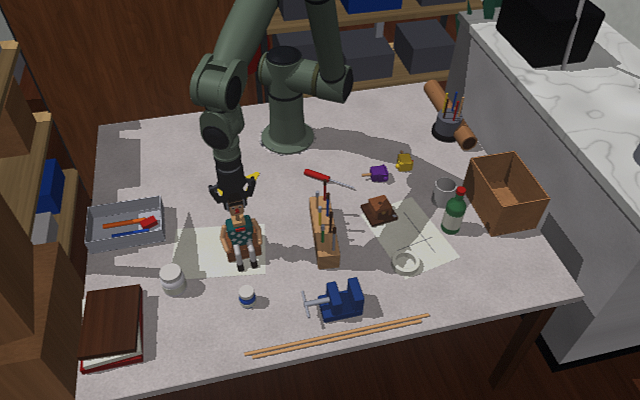

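```bash
python3 -c "
from bench import bot
bot.sign_off();print(bot.get_state()['t'])"
```

```text
the job is handed in; nothing more can be done
the job is handed in; nothing more can be done
```

The puppet head is held still over the collar, ready for gluing, and I handed the job in at about 22 s. I gripped it by the cheeks, pulled it straight up out of the stand, and carried it over the brush block with the pin tip at about 247 mm.

**Last checks that agreed:**
- **Height:** the pin tip is about 9.9 mm above the hole. This comes from the arm's position and assumes the head did not slip; the nose offset in the scene view barely changed, from -0.86 px in the stand to -0.79 px after the lift.
- **Centring:** in the scene view the pin's centre line is at u≈237.05, against 237.06 expected. The nose is within about 0.3 px of where it should be, which is about 1 mm.
- **Facing:** the eye line and the bow tie were parallel within about 2° just before the last small move. The head is held at the puppet's measured yaw of about 3.7°.
- **Contact:** the tool read only about 1.2 N, roughly the head's weight. In the last full view the other things stand where they were, by eye.

**Check that disagreed:** the top camera put the holding position about 4 mm farther back in x (533 mm against 537 mm). I used the scene camera because it shows pin and hole side by side, so its calibration error largely cancels. The arm hid the head from the top camera, so x rests on the scene view alone, good to about 1 mm.

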